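# Level the laboratory balance with a wedge

### The job

The balance's plate sags at its one low foot. Slide the wooden wedge, thin end first, under that foot until the bubble of the spirit level on top of the balance stands centred between the two black lines; then let go, leaving the wedge flat on the bench and carrying the foot. Do not press on or lift the balance itself, and leave the other things on the bench where they are.

Things in the scene. Friction and masses are not known exactly. Their poses are not given: they have to be found in the camera images.
- stand: Fixed aluminium support of the balance. Its own x axis is level and points from the low foot towards the hinge: push the wedge along it. Origin under the middle of the stand, 0 to 5 mm above the bench, varying from start to start. The hinge line runs along the stand's y, at x = +110, z = +33 mm. The bench under the plate is clear for 130 mm inwards of the foot.
- foot (a point): Middle of the lowest line of the low foot: a steel bar, 16 mm diameter, 30 mm long along the stand's y, under a dark plate. It lies at x = -100, y = -50 mm of the stand. 5 to 11 mm above the bench at the start (a stop holds it), 15 to 20 mm when level. The plate's edge is 12 mm out from the foot (stand's -x), its underside 12 mm above the foot's lowest line.
- wall (a point): Middle of the lower edge of the white balance's upright end wall, which overhangs the foot by 33 mm (towards the stand's -x), 36 mm above the foot's lowest line. The wall is 190 mm wide along the stand's y and 159 mm high: a gripper held upright would strike it at the end of the push, so lean the tool 30 to 45 degrees, its body away from the balance.
- bubble (a joint): Bubble of the spirit level, m: 0 is centred between the black lines; negative: the foot is too low (bubble towards the hinge); positive: too high. -0.0225 at the start. It moves 0.5 m per rad of tilt: 2.4 mm per mm of foot height, 0.55 mm per mm of wedge travel under the foot. The foot weighs about 8 N on the wedge, and friction keeps the wedge where it is left.
- level_mid (a point): Middle of the top of the spirit level's vial on the balance's lid: an 86 mm long, 17 mm thick yellow-green tube along the stand's x axis with a 14 mm long pale bubble; two black bands stand 11.5 mm either side of the middle.
- wedge: Loose pale wooden wedge, 116 mm long (own x), 42 mm wide (y). The ramp rises from 3 mm thick at the thin end (x = +52) to 24 mm at x = -38 mm; behind it the top is flat, 24 mm high, to x = -50, then an upright tab from x = -50 to -64 mm, 30 mm wide (y), standing 48 mm above the bench. Origin on the underside, 52 mm behind the thin end. Own x points to the thin end, z up. About 0.09 kg.
- wedge_tab (a point): On the wedge: the middle of the upright tab's upper part, 36 mm above the wedge's underside, 57 mm behind the wedge's origin. Grip the tab across its 30 mm width (own y).
- wedge_tip (a point): On the wedge: the middle of the thin end, on the underside.
- beaker: Bystander: glass beaker, 68 mm wide, 90 mm high. Origin under its centre.
- jar: Bystander: amber jar, 60 mm wide, 85 mm high. Origin under its centre.
- packer: Bystander: flat wooden packer, 90 x 42 x 12 mm, no taper and no tab. Origin under its centre.
- tube_rack: Bystander: white rack, 100 x 200 mm, with capped tubes, 104 mm high in all. Origin under its centre.
- dish: Bystander: white dish, 90 mm wide, 16 mm high. Origin under its centre.
- wash_bottle: Bystander: white wash bottle, 64 mm wide, 200 mm high with its spout. Origin under its centre.
- tip_box: Bystander: dark red box of pipette tips, 120 x 85 mm, 66 mm high. Origin under its centre.
There are look-alikes about, which are no part of the job. Leave any pink, purple or turquoise look-alike of the wedge alone.

How it is judged:
By the outcome, as a careful person would: the job done as asked, in the order asked, and still so for the second after the job is handed in, with the robot touching nothing.
It also fails if it takes over 40 s, if anything falls off the work surface, if the arm or the gripper's body presses on something with over 40 N, if the wrist force passes 120 N, or if a joint passes its speed limit or range.

### The arm

A 7-joint arm with a two-finger parallel gripper is mounted at the origin on the work surface. World frame = base frame: x ahead of the robot, y to its left, z up, the work surface at z = 0. Lengths are in m, angles in rad, forces in N, time in s.
With the tool pointing down it reaches from about 0.425 to 0.875 m from the base axis. Payload 4.7 kg.
Tool frame: the origin (TCP) lies midway between the tips of the shut fingers; the grasp point (between the pads) lies 19 mm behind it (ctrl.tcp_to_grasp is the distance from the TCP to the grasp point, in m); z points along the fingers, y is the line along which they close (so a half turn about z gives the same grasp; the last joint's range is limited). The gripper opens to 85 mm and grips with 20 to 120 N. Pads are 22 mm wide; open, the fingers measure 114 mm over their backs; the gripper's body (76 mm by 85 mm) begins 54 mm behind the grasp point. The pads swing forward as they close: fully open they stand 13 mm farther back than shut.
Start: joints at [-1.152, 0.321, -0.07, 1.45, 0.023, 1.371, -0.057], TCP at [0.256, 0.597, 0.207] pointing down, gripper open.
Joint ranges: [-2.86, 2.86], [-0.3, 2.09], [-1.38, 1.24], [0.06, 2.45], [-1.56, 4.7], [0.09, 2.05], [-2.69, 2.69]. Speed limits (rad/s): [2.57, 2.57, 3.14, 3.14, 3.14, 3.14, 3.14].

### API

Orientations are given as a 3x3 rotation matrix whose columns are the frame's x, y, z axes.
In Python, from workcell import ctrl gives the robot as it stands.
- The arm moves only by the tool play_rows, never from a script. Its argument "steps" is a list of rows, each a list of 7 numbers: the shift along the tool's x, y, z each as a share of 5 cm, from -1 to 1, then the turn, a rotation vector about the tool's x, y, z each as a share of 180 degrees, from -1 to 1, then the gripper's target within -1 to 1 (fully open at 1, half-way at 0, shut at -1). In form: [[tx, ty, tz, wx, wy, wz, grip], ...]. A call has 1 to 5 rows; each row shifts and turns the commanded pose from where the row before left it, along the tool's axes as they then stand; what a row does not reach is not made up. A row lasts 1/10 s, in which the tool goes at most 50 mm and 8.59 degrees, less where a joint would pass 70% of its speed; a pose out of reach is approached as far as the arm can. A call with a number of a shift or a turn outside -1 to 1 is refused whole. A call with a gripper value outside its range is refused whole. The fingers move at their own pace and stop on an object; "grip_force" is the grip in N (left out, the last holds). Time passes only in rows, so rows that do not move let the fingers close. It gives the time, the measured TCP pose, the force, the opening and the grip force at its end, in the units of the state.
- ctrl.sense(): the state, without advancing time (a new reading comes with each control period).
- ctrl.snapshot(name): name is "scene" or "top" or "wrist"; returns a dict with "img" (384x512x3 uint8, red, green, blue), "vfov" (degrees; the focal length in pixels is half the picture's height over the tangent of half this angle, whatever the lens; pixels are square), "cx", "cy" (the principal point, pixels), "cam_to_world" (4x4, takes a point from camera to world coordinates); the wrist camera has in their place "hand_eye" (4x4, takes a point from camera to tool coordinates, whose origin is the TCP and whose axes are the flange's). Camera axes: x right, y up, looking along -z (the intrinsics and any distortion apply to the point x, -y, -z); pixel columns grow to the right and rows downward; lengths in m; the calibration is good to about 2 mm. A picture is of the moment at which its call begins: read the wrist's pose just before it. There is no depth.
- ctrl.sign_off(): hands the job in; it is judged then, once.
The state is a dict: "time": time; "q": joint angles; "qvel": joint speeds; "effort": joint torques, N m; "eef_pos": TCP position; "ee_rot": TCP orientation; "force": force on the tool from outside, world axes, zero at the start; "ft_torque": the same for the moment, N m; "finger_gap": opening from 0.0 (shut) to 1.0 (fully open); "finger_force": force on a finger pad.
Only numpy, scipy, OpenCV 4.12 (cv2) and the standard library are available. Lean on these libraries where they do the work, as an engineer would, in place of code of your own. Each camera call takes 0.05 s, during which the arm holds its last target. There are 200 camera calls.

## Working session

There is one attempt and no reset: what is moved stays moved. The work goes in short steps, Python scripts to look and compute and a tool call to move; the robot and the scene stay as the last step left them, time stands still between calls to the robot, and variables do not carry over. Pictures are saved under pics/ and viewed, at most 10 in all, crops included, and the job is handed in when it is done.

Besides the shell and the picture viewer there is one more tool, called after "Emit:" as name([rows], argument=value, ...), one row to a line, values as JSON. play_rows: Moves the arm, as the interface text tells. Its arguments: {"type":"object","properties":{"steps":{"type":"array"},"grip_force":{"type":"number"}},"required":["steps"]}

```bash
mkdir -p pics; ls
python3 - <<'E'
from workcell import ctrl
import cv2,numpy as np,pickle
d={}
for n in("scene","top","wrist"):
    s=ctrl.snapshot(n);d[n]=s
    print(n,{k:np.round(v,4).tolist() for k,v in s.items() if k!='img'})
    cv2.imwrite(f'pics/{n}0.png',s['img'][:,:,::-1])
pickle.dump(d,open('s0.pkl','wb'))
st=ctrl.sense();print({k:np.round(v,4).tolist() for k,v in st.items()},ctrl.tcp_to_grasp)
a=cv2.imread('pics/scene0.png');b=cv2.imread('pics/top0.png')
E
```

```text
pics
scene {'vfov': 43.8937, 'cx': 250.0537, 'cy': 188.4034, 'cam_to_world': [[0.874, -0.3178, 0.3675, 1.0913], [0.4858, 0.5746, -0.6586, -1.0855], [-0.0019, 0.7542, 0.6566, 1.1946], [0.0, 0.0, 0.0, 1.0]]}
top {'vfov': 49.3484, 'cx': 264.9946, 'cy': 186.1095, 'cam_to_world': [[-0.0201, 0.9978, -0.0638, 0.4296], [-0.9998, -0.0203, -0.0031, -0.0905], [-0.0044, 0.0637, 0.998, 1.3694], [0.0, 0.0, 0.0, 1.0]]}
wrist {'vfov': 62.7275, 'cx': 254.8184, 'cy': 189.3795, 'hand_eye': [[0.0001, 0.955, 0.2967, 0.0754], [1.0, -0.0005, 0.001, 0.0009], [0.001, 0.2967, -0.955, -0.1669], [0.0, 0.0, 0.0, 1.0]]}
{'time': 0.15, 'q': [-1.1519, 0.3217, -0.0701, 1.4514, 0.0226, 1.3708, -0.0569], 'qvel': [0.0008, -0.0028, -0.001, -0.0054, -0.0004, -0.0002, -0.0001], 'effort': [0.0001, -49.4095, -0.383, -31.4682, 0.013, 0.0082, 0.0], 'eef_pos': [0.2558, 0.597, 0.2066], 'ee_rot': [[-0.9192, 0.3938, -0.0005], [0.3938, 0.9192, -0.0014], [-0.0001, -0.0015, -1.0]], 'force': [0.0377, 0.1868, -0.1292], 'ft_torque': [0.0111, 0.0232, 0.036], 'finger_force': 0.0, 'finger_gap': 1.0038} 0.0187
```

View pics/scene0.png

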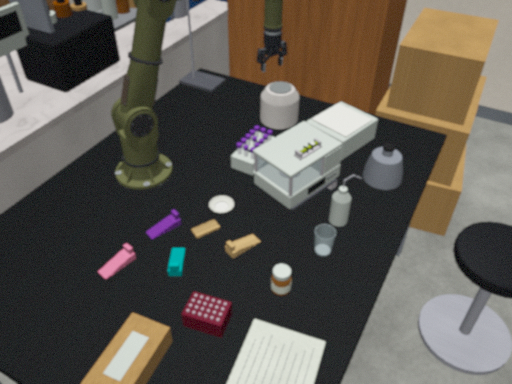

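View pics/top0.png

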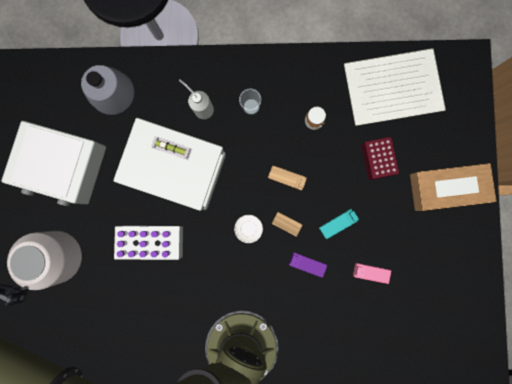

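The scene view shows the balance at (310,160) and the wedge at (243,245). The top view shows the wedge at (287,178), the packer at (287,224) and the level vial at (171,148). I'll zoom in on those areas.

Run:
```python
import cv2,numpy as np
a=cv2.imread('pics/scene0.png');b=cv2.imread('pics/top0.png')
r=lambda i,x,y,w,h,W,H:cv2.resize(i[y:y+h,x:x+w],(W,H),interpolation=cv2.INTER_CUBIC)
c=np.vstack([np.hstack([r(b,105,110,130,105,400,323),r(b,255,150,70,56,400,323)]),np.hstack([r(a,245,120,130,90,400,277),r(a,190,205,80,55,400,277)])])
cv2.imwrite('pics/c0.png',c)
```

```text
(no output)
```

View pics/c0.png

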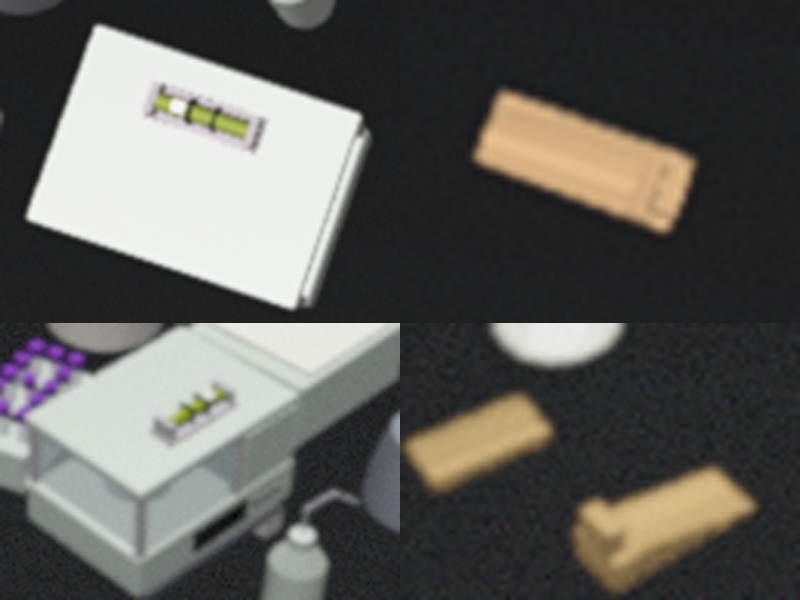

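Top view: the bubble sits left of the middle, so the hinge is to the left and the low foot to the right. The wedge's tab is on its right end and its thin end already points left, towards the balance. Next I'll get coarse positions.

```bash
cat > h.py <<'E'
import numpy as np,cv2,pickle
def cam(s,T=None):
    f=s['img'].shape[0]/2/np.tan(np.radians(s['vfov'])/2)
    return f,s['cx'],s['cy'],(np.array(s['cam_to_world']) if T is None else T)
def wristT(s,st):
    T=np.eye(4);T[:3,:3]=st['ee_rot'];T[:3,3]=st['eef_pos'];return T@np.array(s['hand_eye'])
def ray(c,u,v):
    f,cx,cy,T=c;d=T[:3,:3]@np.array([(u-cx)/f,-(v-cy)/f,-1.]);return T[:3,3],d
def onz(c,u,v,z):
    o,d=ray(c,u,v);return o+d*(z-o[2])/d[2]
def proj(c,p):
    f,cx,cy,T=c;q=T[:3,:3].T@(np.array(p)-T[:3,3]);return np.array([cx+f*q[0]/-q[2],cy-f*q[1]/-q[2]])
def tri(c1,p1,c2,p2):
    A=[];b=[]
    for c,p in((c1,p1),(c2,p2)):
        o,d=ray(c,*p);d=d/np.linalg.norm(d);M=np.eye(3)-np.outer(d,d);A.append(M);b.append(M@o)
    return np.linalg.lstsq(np.vstack(A),np.hstack(b),rcond=None)[0]
E
python3 - <<'E'
from h import *
d=pickle.load(open('s0.pkl','rb'));t=cam(d['top']);s=cam(d['scene'])
im=d['top']['img'];h=cv2.cvtColor(im,cv2.COLOR_RGB2HSV)
m=cv2.inRange(h,(5,60,90),(25,255,255));roi=np.zeros_like(m);roi[160:195,260:315]=255
c=max(cv2.findContours(m&roi,0,1)[0],key=cv2.contourArea)
b=cv2.boxPoints(cv2.minAreaRect(c));print(b.tolist());[print(onz(t,*p,0.012).round(4)) for p in b]
# lid corners top & scene
k=130/400
L={'A':((98*k+105,24*k+110)),'B':(362*k+105,115*k+110),'C':(296*k+105,309*k+110),'D':(26*k+105,218*k+110)}
ks=130/400
# scene: corner nearest (141,495-323) =C or B
sc={'B':(141*ks+245,(494-323)*ks+120),'C':(28*ks+245,(430-323)*ks+120)}
for n in L: print(n,np.round(L[n],1),onz(t,*L[n],.2).round(4))
for n in sc: print(n,tri(t,L[n],s,sc[n]).round(4))
v=(207*k+105,115*k+110);print('lev',tri(t,v,s,(200*ks+245,(405-323)*ks+120)))
for n,u,vv in(('beaker',250,101),('jar',316,118),('dish',249,229),('packer',287,224),('bottle',200,105)):print(n,onz(t,u,vv,.05).round(3))
E
```

```text
[[266.84002685546875, 178.12001037597656], [271.7138671875, 164.31077575683594], [306.91693115234375, 176.7353973388672], [302.0430908203125, 190.5446319580078]]
[ 0.5423 -0.0928  0.012 ]
[ 0.5872 -0.1096  0.012 ]
[ 0.5442 -0.2234  0.012 ]
[ 0.4995 -0.2064  0.012 ]
A [136.8 117.8] [0.7059 0.2728 0.2   ]
B [222.6 147.4] [0.6163 0.0304 0.2   ]
C [201.2 210.4] [0.4399 0.0928 0.2   ]
D [113.4 180.9] [0.5279 0.3387 0.2   ]
B [0.6185 0.0318 0.1994]
C [0.4432 0.0985 0.1768]
lev [0.61999154 0.16973803 0.2278618 ]
beaker [ 0.788 -0.044  0.05 ]
jar [ 0.729 -0.254  0.05 ]
dish [ 0.38  -0.033  0.05 ]
packer [ 0.393 -0.153  0.05 ]
bottle [0.779 0.117 0.05 ]
```

```bash
cat > plan.py <<'E'
import numpy as np,sys
from scipy.spatial.transform import Rotation as R, Slerp
from workcell import ctrl
A=np.radians(70.1)
def rot(lean,A=A):
    s,c=np.sin(np.radians(lean)),np.cos(np.radians(lean));u=np.array([np.cos(A),np.sin(A),0]);Y=np.array([-u[1],u[0],0]);k=np.array([0,0,1.])
    return np.column_stack([c*u+s*k,-Y,s*u-c*k])
def plan(p,Rt,n,g=1,start=None):
    st=ctrl.sense();p0,R0=(np.array(st['eef_pos']),np.array(st['ee_rot'])) if start is None else start
    sl=Slerp([0,1],R.from_matrix([R0,Rt]));P,Q=p0.copy(),R0.copy()
    for i in range(1,n+1):
        a=i/n;pt=p0+(np.array(p)-p0)*a;Rn=sl(a).as_matrix()
        t=np.round(Q.T@(pt-P)/.05,3);w=np.round(R.from_matrix(Q.T@Rn).as_rotvec()/np.pi,4)
        P=P+Q@t*.05;Q=Q@R.from_rotvec(w*np.pi).as_matrix()
        print([*t.tolist(),*w.tolist(),g],'!' if abs(t).max()>1 or np.linalg.norm(w)>.0477 or np.linalg.norm(t)>1 else '')
    return P,Q
E
python3 - <<'E'
from plan import *
st=ctrl.sense();R0=np.array(st['ee_rot'])
a=plan([.30,.56,.36],R0,4);print()
b=plan([.52,.10,.38],rot(0),12,start=a);print()
c=plan([.498,-.106,.12],rot(60),9,start=b)
E
```

```text
[-0.276, -0.084, -0.767, -0.0, -0.0, 0.0, 1] 
[-0.276, -0.085, -0.767, -0.0, -0.0, 0.0, 1] 
[-0.276, -0.084, -0.767, -0.0, -0.0, 0.0, 1] 
[-0.276, -0.085, -0.767, -0.0, -0.0, 0.0, 1] 

[-0.639, -0.56, -0.032, -0.0, 0.0, 0.0401, 1] 
[-0.704, -0.476, -0.033, -0.0001, 0.0001, 0.0402, 1] 
[-0.759, -0.383, -0.033, 0.0, -0.0, 0.0401, 1] 
[-0.8, -0.285, -0.033, -0.0, 0.0, 0.0402, 1] 
[-0.831, -0.182, -0.032, -0.0, 0.0001, 0.0401, 1] 
[-0.846, -0.076, -0.034, -0.0001, -0.0, 0.0402, 1] 
[-0.849, 0.032, -0.033, -0.0, 0.0, 0.0401, 1] 
[-0.839, 0.138, -0.033, -0.0, 0.0001, 0.0401, 1] 
[-0.814, 0.242, -0.033, -0.0001, -0.0, 0.0402, 1] 
[-0.778, 0.342, -0.033, -0.0, 0.0, 0.0401, 1] 
[-0.728, 0.438, -0.034, -0.0, 0.0001, 0.0402, 1] 
[-0.668, 0.526, -0.033, -0.0001, -0.0, 0.0401, 1] 

[-0.447, 0.11, 0.578, 0.0, 0.037, 0.0, 1] 
[-0.511, 0.11, 0.522, 0.0, 0.0371, 0.0, 1] 
[-0.568, 0.109, 0.459, 0.0, 0.037, 0.0, 1] 
[-0.618, 0.11, 0.39, 0.0, 0.037, 0.0, 1] 
[-0.659, 0.11, 0.315, 0.0, 0.0371, 0.0, 1] 
[-0.691, 0.11, 0.237, 0.0, 0.037, 0.0, 1] 
[-0.714, 0.109, 0.156, 0.0, 0.0371, 0.0, 1] 
[-0.727, 0.11, 0.071, 0.0, 0.037, 0.0, 1] 
[-0.73, 0.11, -0.014, 0.0, 0.037, 0.0, 1]
```

Emit:
play_rows([
  [-0.28, -0.08, -0.77, 0, 0, 0, 1],
  [-0.28, -0.08, -0.77, 0, 0, 0, 1],
  [-0.28, -0.08, -0.77, 0, 0, 0, 1],
  [-0.28, -0.08, -0.77, 0, 0, 0, 1],
  [-0.64, -0.56, -0.03, 0, 0, 0.04, 1],
])

```text
time: 0.65
eef_pos: [0.3184, 0.5265, 0.3679]
ee_rot: [[-0.864, 0.503, 0.002], [0.503, 0.864, 0.009], [0.002, 0.009, -1.0]]
force: [0.8, 0.0, 0.2]
finger_gap: 0.998
finger_force: 0.0
```

Emit:
play_rows([
  [-0.7, -0.48, -0.03, 0, 0, 0.04, 1],
  [-0.76, -0.38, -0.03, 0, 0, 0.04, 1],
  [-0.8, -0.28, -0.03, 0, 0, 0.04, 1],
  [-0.83, -0.18, -0.03, 0, 0, 0.04, 1],
  [-0.85, -0.08, -0.03, 0, 0, 0.04, 1],
])

```text
time: 1.15
eef_pos: [0.4119, 0.329, 0.3703]
ee_rot: [[-0.396, 0.918, -0.0], [0.918, 0.396, -0.0], [0.0, -0.0, -1.0]]
force: [0.4, 0.4, -0.6]
finger_gap: 1.0
finger_force: 0.0
```

Emit:
play_rows([
  [-0.85, 0.03, -0.03, 0, 0, 0.04, 1],
  [-0.84, 0.14, -0.03, 0, 0, 0.04, 1],
  [-0.81, 0.24, -0.03, 0, 0, 0.04, 1],
  [-0.78, 0.34, -0.03, 0, 0, 0.04, 1],
  [-0.73, 0.44, -0.03, 0, 0, 0.04, 1],
])

```text
time: 1.65
eef_pos: [0.504, 0.1377, 0.3779]
ee_rot: [[0.219, 0.976, 0.0], [0.976, -0.219, 0.0], [0.0, -0.0, -1.0]]
force: [0.0, 0.7, -0.3]
finger_gap: 0.999
finger_force: 0.0
```

Emit:
play_rows([
  [-0.67, 0.53, -0.03, 0, 0, 0.042, 1],
  [-0.45, 0.11, 0.58, 0, 0.037, 0, 1],
  [-0.51, 0.11, 0.52, 0, 0.037, 0, 1],
  [-0.57, 0.11, 0.46, 0, 0.037, 0, 1],
  [-0.62, 0.11, 0.39, 0, 0.037, 0, 1],
])

```text
time: 2.15
eef_pos: [0.5124, 0.0079, 0.2638]
ee_rot: [[0.304, 0.94, 0.158], [0.838, -0.342, 0.425], [0.454, 0.003, -0.891]]
force: [0.6, 0.2, -0.9]
finger_gap: 0.999
finger_force: 0.0
```

Emit:
play_rows([
  [-0.66, 0.11, 0.31, 0, 0.037, 0, 1],
  [-0.69, 0.11, 0.24, 0, 0.037, 0, 1],
  [-0.71, 0.11, 0.16, 0, 0.037, 0, 1],
  [-0.73, 0.11, 0.07, 0, 0.037, 0, 1],
  [-0.73, 0.11, -0.01, 0, 0.037, 0, 1],
])

```text
time: 2.65
eef_pos: [0.4995, -0.1009, 0.127]
ee_rot: [[0.179, 0.941, 0.286], [0.491, -0.337, 0.803], [0.853, -0.004, -0.522]]
force: [1.8, 1.9, 0.5]
finger_gap: 1.0
finger_force: 0.0
```

Run:
```python
from workcell import ctrl
import cv2,pickle
st=ctrl.sense();s=ctrl.snapshot('wrist');pickle.dump((st,s),open('w1.pkl','wb'))
cv2.imwrite('pics/w1.png',cv2.resize(cv2.convertScaleAbs(s['img'][:,:,::-1],alpha=1.8,beta=10),(768,576)))
print(st['q'])
```

```text
[ 0.06405166  0.56364008  0.84929863  1.92856784 -1.15054048  1.74240164
  1.01564822]
```

View pics/w1.png

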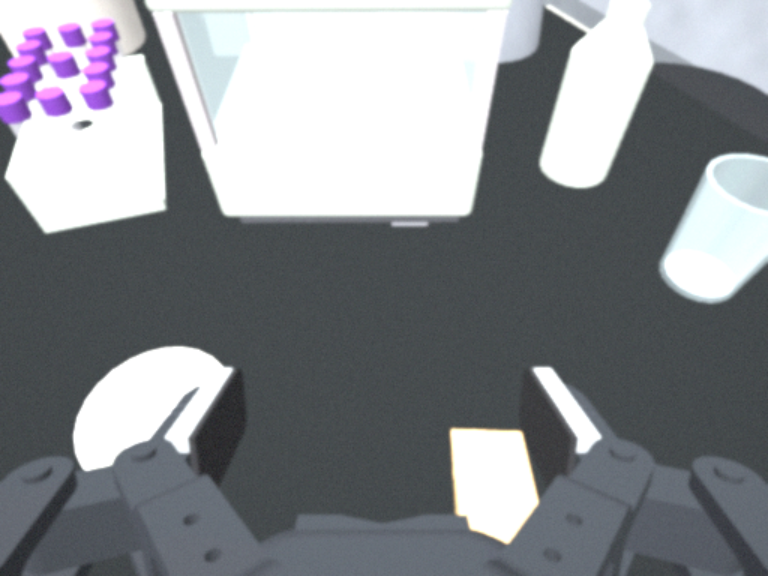

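The wrist view shows the foot as a grey strip at about (410,224) in the 768 px picture, below the wall's edge at row 215. The wedge's thin end runs from (451,429) to (523,431).

Run:
```python
from h import *
st,s=pickle.load(open('w1.pkl','rb'));c=cam(s,wristT(s,st))
im=s['img'];g=cv2.cvtColor(im,cv2.COLOR_RGB2GRAY)
print(g[142:154,258:290:3])
Z=lambda u,v,z:onz(c,u/1.5,v/1.5,z).round(4)
WL,WR=Z(222,215,.044),Z(474,215,.044);d=WR-WL;print('wall',WL,WR,np.linalg.norm(d),'ang',np.degrees(np.arctan2(d[1],d[0]))+90)
for z in(.006,.01,.014):print(z,Z(391,225,z),Z(428,225,z))
h=cv2.cvtColor(im,cv2.COLOR_RGB2HSV);m=cv2.inRange(h,(5,40,90),(28,255,255));m[:270]=0
cs=max(cv2.findContours(m,0,1)[0],key=cv2.contourArea)
ap=cv2.approxPolyDP(cs,3,True)[:,0];print(ap.tolist())
for p in ap: print(p,onz(c,*p,.003).round(4),onz(c,*p,0.024).round(4))
```

```text
[[145 145 146 144 143 143 142 142 144 144 141]
 [118 119 117 118 117 117 116 118 116 117 115]
 [ 84  84  85  83  83  85  84  84  83  84  83]
 [ 66  66  67  66  67  65  66  67  67  65  67]
 [ 62  64  67  67  66  64  65  66  67  62  60]
 [ 57  70  80  78  79  76  79  78  79  64  56]
 [ 46  83  99  99  99  99  98 100  98  71  47]
 [ 41  86 108 109 106 107 106 108 108  68  38]
 [ 35  72  87  87  85  88  87  84  89  61  37]
 [ 37  50  56  55  56  56  56  56  54  43  34]
 [ 39  38  38  39  39  39  40  41  38  34  34]
 [ 37  36  37  37  37  36  35  37  37  38  35]]
wall [0.4438 0.104  0.044 ] [0.6235 0.0389 0.044 ] 0.19112849081180971 ang 70.0860448479857
0.006 [0.5757 0.0896 0.006 ] [0.6057 0.0787 0.006 ]
0.01 [0.5741 0.0854 0.01  ] [0.6037 0.0747 0.01  ]
0.014 [0.5725 0.0812 0.014 ] [0.6016 0.0706 0.014 ]
[[301, 285], [303, 341], [311, 345], [314, 353], [339, 362], [359, 334], [348, 288]]
[301 285] [ 0.5472 -0.0935  0.003 ] [ 0.5411 -0.1014  0.024 ]
[303 341] [ 0.5282 -0.1378  0.003 ] [ 0.5235 -0.1423  0.024 ]
[311 345] [ 0.533  -0.1428  0.003 ] [ 0.5279 -0.1469  0.024 ]
[314 353] [ 0.5326 -0.1489  0.003 ] [ 0.5275 -0.1526  0.024 ]
[339 362] [ 0.5481 -0.1614  0.003 ] [ 0.5419 -0.1641  0.024 ]
[359 334] [ 0.5742 -0.1486  0.003 ] [ 0.566  -0.1522  0.024 ]
[348 288] [ 0.5864 -0.1106  0.003 ] [ 0.5772 -0.1172  0.024 ]
```

Run:
```python
from plan import *
a=plan([.508,-.248,.105],rot(40,np.radians(68)),5)
```

```text
[-0.253, 0.258, -0.424, -0.0027, -0.0198, -0.001, 1] 
[-0.279, 0.26, -0.405, -0.0028, -0.0197, -0.0011, 1] 
[-0.305, 0.262, -0.384, -0.0027, -0.0198, -0.001, 1] 
[-0.328, 0.265, -0.363, -0.0028, -0.0198, -0.0011, 1] 
[-0.352, 0.267, -0.339, -0.0027, -0.0197, -0.001, 1]
```

Emit:
play_rows([
  [-0.25, 0.26, -0.42, -0.003, -0.02, -0.001, 1],
  [-0.28, 0.26, -0.4, -0.003, -0.02, -0.001, 1],
  [-0.3, 0.26, -0.38, -0.003, -0.02, -0.001, 1],
  [-0.33, 0.26, -0.36, -0.003, -0.02, -0.001, 1],
  [-0.35, 0.27, -0.34, -0.003, -0.02, -0.001, 1],
], grip_force=30)

```text
time: 3.2
eef_pos: [0.5178, -0.2384, 0.1286]
ee_rot: [[0.256, 0.932, 0.257], [0.722, -0.361, 0.59], [0.643, 0.035, -0.765]]
force: [-0.5, 0.1, -0.2]
finger_gap: 0.996
finger_force: 0.0
```

Emit:
play_rows([
  [0, 0, 0, 0, 0, 0, 1],
])

```text
time: 3.3
eef_pos: [0.5188, -0.2395, 0.1299]
ee_rot: [[0.254, 0.932, 0.26], [0.723, -0.361, 0.589], [0.642, 0.038, -0.765]]
force: [-0.2, 0.4, -0.3]
finger_gap: 1.001
finger_force: 0.0
```

Run:
```python
from workcell import ctrl
import cv2,pickle
st=ctrl.sense();s=ctrl.snapshot('wrist');pickle.dump((st,s),open('w2.pkl','wb'))
cv2.imwrite('pics/w2.png',cv2.resize(s['img'][:,:,::-1],(768,576)))
print(st['eef_pos'],st['q'])
```

```text
[ 0.51877781 -0.23952851  0.12989789] [ 0.05930783  0.57901517  0.96949551  1.72278714 -1.00424614  1.6450088
  0.92654861]
```

View pics/w2.png

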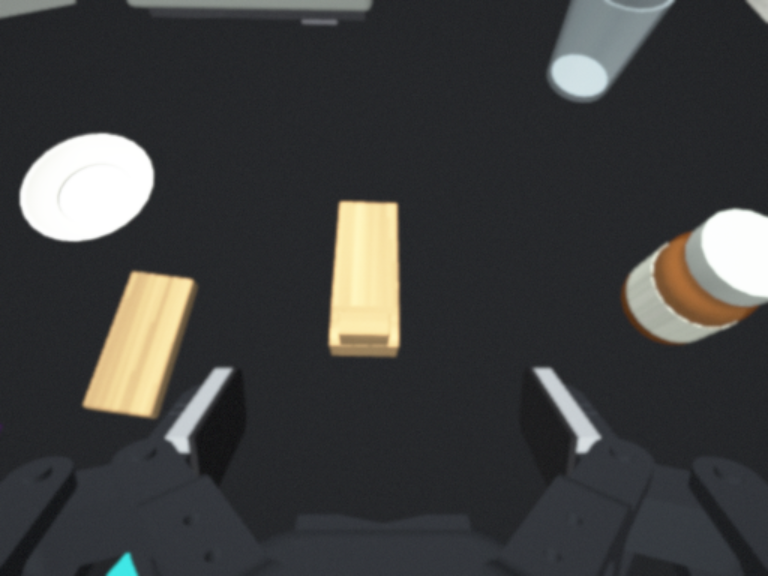

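The wedge is clear. Its thin end runs from (340,202) to (398,203), the lower back edge from (330,355) to (398,356), and the tab's top back edge is near row 335.

Run:
```python
from h import *
st,s=pickle.load(open('w2.pkl','rb'));c=cam(s,wristT(s,st))
Z=lambda u,v,z:onz(c,u/1.5,v/1.5,z)
a,b=Z(340,202,.003),Z(398,203,.003);p,q=Z(330,355,0),Z(398,356,0)
t=(a+b)/2;k=(p+q)/2;print(a,b,p,q);print(t,k,np.linalg.norm(t-k),'ang',np.degrees(np.arctan2(*(t-k)[1::-1])),np.linalg.norm(a-b),np.linalg.norm(p-q))
print('tab back top',Z(340,335,.048),Z(388,335,.048))
f=(Z(302,23,.008)+Z(337,23,.008))/2;print('foot',f)
```

```text
[ 0.54659363 -0.09483278  0.003     ] [ 0.58720059 -0.11037095  0.003     ] [ 0.50213973 -0.20203228  0.        ] [ 0.54391377 -0.21848002  0.        ]
[ 0.56689711 -0.10260186  0.003     ] [ 0.52302675 -0.21025615  0.        ] 0.11628866259290893 ang 67.82853937799408 0.04347826247414526 0.044895416467409036
tab back top [ 0.51007579 -0.20563255  0.048     ] [ 0.53553313 -0.2151663   0.048     ]
foot [0.58967121 0.08297486 0.008     ]
```

Run:
```python
from plan import *
Rt=rot(40,np.radians(67.8));T=np.array([.5293,-.1947,.026])
a=plan(T-.05*Rt[:,2],Rt,3);print();plan(T,Rt,2,start=a)
```

```text
[-0.218, -0.053, 0.381, 0.0016, -0.0004, 0.0039, 1] 
[-0.218, -0.048, 0.381, 0.0017, -0.0004, 0.004, 1] 
[-0.218, -0.044, 0.382, 0.0016, -0.0004, 0.0039, 1] 

[-0.0, 0.0, 0.5, 0.0, 0.0, 0.0, 1] 
[-0.0, 0.0, 0.5, 0.0, 0.0, 0.0, 1]
```

Emit:
play_rows([
  [-0.22, -0.05, 0.38, 0.002, 0, 0.004, 1],
  [-0.22, -0.05, 0.38, 0.002, 0, 0.004, 1],
  [-0.22, -0.04, 0.38, 0.002, 0, 0.004, 1],
  [0, 0, 0, 0, 0, 0, 1],
  [0, 0, 0, 0, 0, 0, 1],
])

```text
time: 3.85
eef_pos: [0.5164, -0.2234, 0.0629]
ee_rot: [[0.291, 0.927, 0.239], [0.705, -0.376, 0.601], [0.647, -0.006, -0.763]]
force: [-1.2, -0.5, 0.4]
finger_gap: 1.001
finger_force: 0.0
```

Run:
```python
from plan import *
st=ctrl.sense();print(st['eef_pos'],st['ee_rot'])
Rt=rot(40,np.radians(67.8));T=np.array([.5293,-.1947,.026])
plan(T,Rt,3)
```

```text
[ 0.51644046 -0.22338257  0.06285208] [[ 0.29064463  0.92655971  0.23877352]
 [ 0.70522033 -0.37609506  0.60101314]
 [ 0.64667611 -0.0062933  -0.76273875]]
[0.001, 0.009, 0.323, -0.0006, -0.0005, -0.0003, 1] 
[0.001, 0.009, 0.323, -0.0007, -0.0006, -0.0003, 1] 
[0.002, 0.007, 0.322, -0.0006, -0.0005, -0.0002, 1]
```

Emit:
play_rows([
  [0, 0.01, 0.32, 0, 0, 0, 1],
  [0, 0.01, 0.32, 0, 0, 0, 1],
  [0, 0.01, 0.32, 0, 0, 0, 1],
  [0, 0, 0, 0, 0, 0, 1],
  [0, 0, 0, 0, 0, 0, 1],
])

```text
time: 4.35
eef_pos: [0.5299, -0.1952, 0.027]
ee_rot: [[0.289, 0.927, 0.239], [0.706, -0.375, 0.6], [0.646, -0.004, -0.763]]
force: [-0.6, -0.7, 0.2]
finger_gap: 0.997
finger_force: 0.0
```

Emit:
play_rows([
  [0, 0, 0, 0, 0, 0, -0.3],
  [0, 0, 0, 0, 0, 0, -1],
  [0, 0, 0, 0, 0, 0, -1],
  [0, 0, 0, 0, 0, 0, -1],
  [0, 0, 0, 0, 0, 0, -1],
])

```text
time: 4.85
eef_pos: [0.5299, -0.1968, 0.0299]
ee_rot: [[0.288, 0.926, 0.243], [0.705, -0.377, 0.601], [0.648, -0.002, -0.761]]
force: [-7.6, -7.1, 29.3]
finger_gap: 0.197
finger_force: 12.8
```

Run:
```python
from workcell import ctrl
import cv2,pickle
st=ctrl.sense();s=ctrl.snapshot('wrist');pickle.dump((st,s),open('w3.pkl','wb'))
cv2.imwrite('pics/w3.png',s['img'][:,:,::-1])
print(st['eef_pos'],st['ee_rot'],st['force'],st['finger_gap'],st['finger_force'])
```

```text
[ 0.52993751 -0.19679712  0.02986111] [[ 0.28829709  0.92626145  0.24274373]
 [ 0.70477628 -0.37687517  0.60104534]
 [ 0.64820921 -0.0021996  -0.76145911]] [-7.64789998 -7.08693495 29.26834107] 0.19740087483060897 12.798129916191101
```

View pics/w3.png

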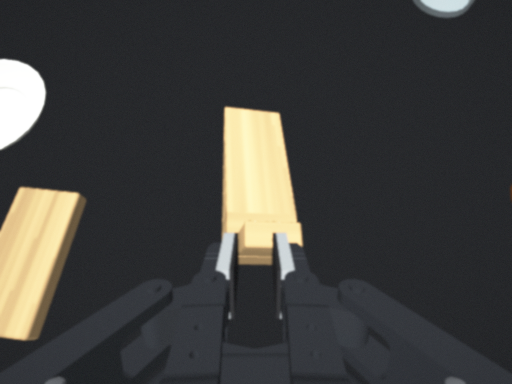

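The fingers appear to be around the tab, but the opening is smaller than expected and there is 29 N upward. I'll zoom in before going on.

Run:
```python
import cv2
a=cv2.imread('pics/w3.png')[190:290,190:330]
cv2.imwrite('pics/w3c.png',cv2.convertScaleAbs(cv2.resize(a,(784,560),interpolation=cv2.INTER_CUBIC),alpha=.85))
```

```text
(no output)
```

View pics/w3c.png

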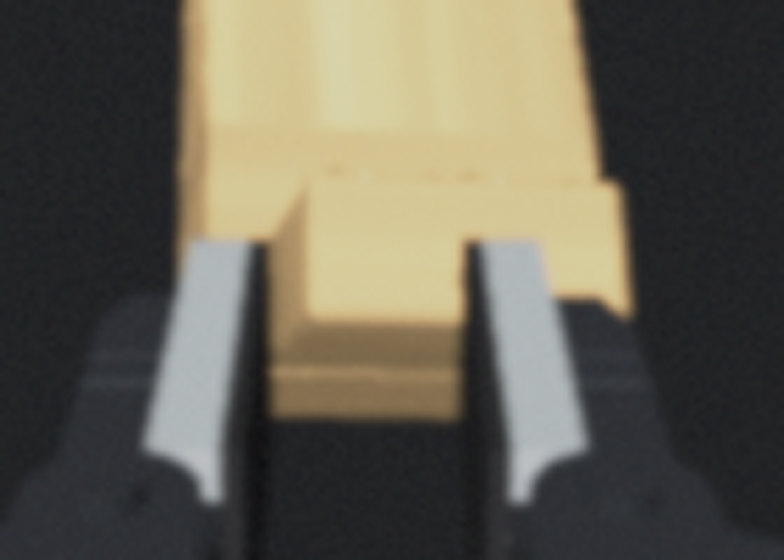

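Run:
```python
from h import *
st,s=pickle.load(open('w3.pkl','rb'));c=cam(s,wristT(s,st))
a,b=onz(c,225,107,.003),onz(c,279.5,113,.003);print(a,b,np.linalg.norm(a-b))
q=lambda x,y:(190+x/5.6,190+y/5.6)
for n,x,y,z in(('tabtop FL',312,182,.048),('FR',622,182,.048),('BL',308,320,.048),('BR',632,312,.048),('pad tip',250,240,.035),('bot back',270,415,0)):print(n,onz(c,*q(x,y),z).round(4))
u=np.array([np.cos(np.radians(67.8)),np.sin(np.radians(67.8)),0]);Y=np.array([-u[1],u[0],0]);t=np.array([.5669,-.1026,0])
for x,y,z in((0,21,.003),(0,-21,.003),(-102,15,.048),(-102,-15,.048),(-116,15,.048),(-116,-15,.048),(-116,0,0)):
    p=proj(c,t+u*x/1e3+Y*y/1e3+[0,0,z]);print((x,y),p.round(1),((p-190)*5.6).round(0))
print(proj(c,st['eef_pos']))
```

```text
[ 0.54912729 -0.08798739  0.003     ] [ 0.58661586 -0.10950197  0.003     ] 0.0432234923387663
tabtop FL [ 0.5256 -0.1958  0.048 ]
FR [ 0.5524 -0.2067  0.048 ]
BL [ 0.5206 -0.2077  0.048 ]
BR [ 0.548  -0.2181  0.048 ]
pad tip [ 0.5188 -0.1952  0.035 ]
bot back [ 0.5151 -0.2057  0.    ]
(0, 21) [225.9 114.1] [ 201. -425.]
(0, -21) [279.7 114.1] [ 502. -425.]
(-102, 15) [222.7 222.7] [183. 183.]
(-102, -15) [280.1 222.7] [505. 183.]
(-116, 15) [221.6 249.4] [177. 332.]
(-116, -15) [281.  249.4] [510. 333.]
(-116, 0) [252.2 265.6] [348. 423.]
[254.17371674 230.65256947]
```

Emit:
play_rows([
  [0, 0, 0, 0, 0, 0, 1],
  [0, 0, 0, 0, 0, 0, 1],
  [0, 0, 0, 0, 0, 0, 1],
  [0, 0, -0.5, 0, 0, 0, 1],
  [0, 0, -0.7, 0, 0, 0, 1],
])

```text
time: 5.4
eef_pos: [0.5151, -0.23, 0.0725]
ee_rot: [[0.289, 0.928, 0.237], [0.705, -0.374, 0.602], [0.647, -0.007, -0.762]]
force: [1.0, -0.4, -0.4]
finger_gap: 0.938
finger_force: 0.0
```

Emit:
play_rows([
  [0, 0, -0.7, 0, 0, 0, 1],
  [0, 0, 0, 0, 0, 0, 1],
  [0, 0, 0, 0, 0, 0, 1],
])

```text
time: 5.7
eef_pos: [0.5071, -0.2536, 0.1]
ee_rot: [[0.29, 0.926, 0.242], [0.706, -0.377, 0.599], [0.646, -0.003, -0.763]]
force: [-0.4, 1.3, -1.3]
finger_gap: 1.0
finger_force: 0.0
```

Run:
```python
from workcell import ctrl
import cv2,pickle
st=ctrl.sense();s=ctrl.snapshot('wrist');pickle.dump((st,s),open('w4.pkl','wb'))
im=s['img']
cv2.imwrite('pics/w4.png',cv2.resize(im[40:340,106:406,::-1],(600,600),interpolation=cv2.INTER_CUBIC))
print(st['eef_pos'],st['ee_rot'],st['force'])
```

```text
[ 0.5070722  -0.25355662  0.10002616] [[ 0.28965731  0.92612045  0.24166   ]
 [ 0.70634728 -0.37721752  0.59898286]
 [ 0.64588866 -0.00280388 -0.76342647]] [-0.44303592  1.27675585 -1.33384433]
```

View pics/w4.png

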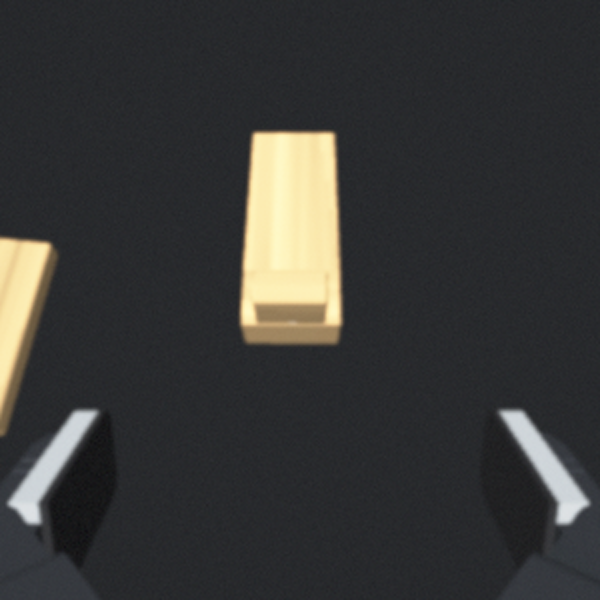

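The wedge is flat again. The fingers had squeezed its 42 mm body, which runs right under the tab, so I must grip only above z = 24 mm. Thin end at (253–335,132) in the crop, back bottom edge at (241–339,343).

Run:
```python
from h import *
from plan import *
st,s=pickle.load(open('w4.pkl','rb'));c=cam(s,wristT(s,st))
Z=lambda x,y,z:onz(c,106+x/2-.25,40+y/2-.25,z)
t=(Z(253,132,.003)+Z(335,132,.003))/2;k=(Z(241,343,0)+Z(340,343,0))/2
a=np.arctan2(*(t-k)[1::-1]);print(t,k,np.linalg.norm(t-k),np.degrees(a))
u=np.array([np.cos(a),np.sin(a),0]);m=(t+k)/2
T=m+u*(.058-.101);T[2]=.035;print('T',T)
Rt=rot(40,a);b=plan(T-.02*Rt[:,2],Rt,3);print();plan(T,Rt,1,start=b)
```

```text
[ 0.56671624 -0.10154443  0.003     ] [ 0.52130127 -0.20951959  0.        ] 0.11717573442089331 67.18810124321595
T [ 0.52733735 -0.19516867  0.035     ]
[0.031, -0.018, 0.454, -0.0012, -0.0005, 0.0007, 1] 
[0.031, -0.019, 0.455, -0.0013, -0.0006, 0.0008, 1] 
[0.033, -0.022, 0.454, -0.0012, -0.0005, 0.0007, 1] 

[-0.0, 0.0, 0.4, 0.0, -0.0, 0.0, 1]
```

Emit:
play_rows([
  [0.03, -0.02, 0.45, -0.001, 0, 0.001, 1],
  [0.03, -0.02, 0.45, -0.001, 0, 0.001, 1],
  [0.03, -0.02, 0.45, -0.001, 0, 0.001, 1],
  [0, 0, 0.4, 0, 0, 0, 1],
  [0, 0, 0, 0, 0, 0, 1],
])

```text
time: 6.25
eef_pos: [0.5266, -0.1918, 0.0334]
ee_rot: [[0.297, 0.923, 0.244], [0.701, -0.384, 0.601], [0.648, -0.008, -0.762]]
force: [-0.1, 1.0, -0.2]
finger_gap: 0.996
finger_force: 0.0
```

Emit:
play_rows([
  [0, 0, 0, 0, 0, 0, 0],
  [0, 0, 0, 0, 0, 0, -0.3],
  [0, 0, 0, 0, 0, 0, -1],
  [0, 0, 0, 0, 0, 0, -1],
  [0, 0, 0, 0, 0, 0, -1],
])

```text
time: 6.75
eef_pos: [0.5271, -0.197, 0.0364]
ee_rot: [[0.298, 0.921, 0.25], [0.703, -0.389, 0.596], [0.646, -0.002, -0.763]]
force: [-0.6, 0.8, 0.2]
finger_gap: 0.144
finger_force: 0.0
```

Run:
```python
from h import *
from workcell import ctrl
st,s=pickle.load(open('w3.pkl','rb'));c=cam(s,np.array(s['hand_eye']))
for x in(-.011,0,.011):
  for z in(-.02,-.01,-.005,0): print(x,z,proj(c,[x,.01,z]).round(1))
print('pads open w4: tip px',106+98/2,40+410/2)
for z in(-.02,-.013,0):print(z,proj(c,[.011,-.0425,z]).round(1),proj(c,[0,-.0425,z]).round(1))
st=ctrl.sense();s=ctrl.snapshot('wrist');pickle.dump((st,s),open('w5.pkl','wb'));print(st['finger_gap'],st['eef_pos'],st['force'])
cv2.imwrite('pics/w5.png',cv2.resize(s['img'][190:290,190:330,::-1],(784,560),interpolation=cv2.INTER_CUBIC))
```

```text
-0.011 -0.02 [273.1 265.9]
-0.011 -0.01 [272.1 256.4]
-0.011 -0.005 [271.7 252. ]
-0.011 0 [271.2 247.8]
0 -0.02 [273.5 247. ]
0 -0.01 [272.5 238.4]
0 -0.005 [272.  234.4]
0 0 [271.5 230.7]
0.011 -0.02 [273.9 227.4]
0.011 -0.01 [272.8 219.7]
0.011 -0.005 [272.3 216.2]
0.011 0 [271.8 212.9]
pads open w4: tip px 155.0 245.0
-0.02 [170.  227.4] [171.7 247. ]
-0.013 [173.4 221.9] [174.9 240.9]
0 [179.  212.8] [180.4 230.6]
0.14390454314696086 [ 0.52707351 -0.19696318  0.03637212] [-0.5750842   0.8093591   0.17301521]
```

View pics/w5.png

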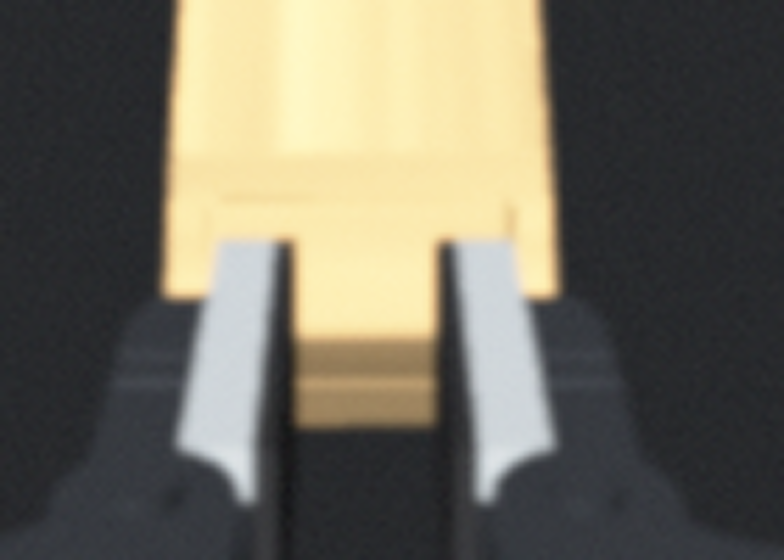

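The fingers closed just above the tab: the pads' tips stand about 20 mm short of the TCP at this opening. I'll open and go in about 24 mm deeper.

Run:
```python
from plan import *
plan([.5316,-.185,.0165],rot(40,np.radians(67.2)),2)
```

```text
[-0.031, -0.004, 0.233, -0.0001, -0.0007, -0.0004, 1] 
[-0.031, -0.003, 0.232, -0.0001, -0.0006, -0.0004, 1]
```

Emit:
play_rows([
  [0, 0, 0, 0, 0, 0, 1],
  [0, 0, 0, 0, 0, 0, 1],
  [0, 0, 0, 0, 0, 0, 1],
  [0, 0, 0, 0, 0, 0, 1],
  [0, 0, 0, 0, 0, 0, 1],
])

```text
time: 7.3
eef_pos: [0.527, -0.1963, 0.036]
ee_rot: [[0.298, 0.921, 0.249], [0.703, -0.388, 0.596], [0.646, -0.003, -0.763]]
force: [-0.7, 1.1, -0.8]
finger_gap: 0.893
finger_force: 0.0
```

Emit:
play_rows([
  [-0.03, 0, 0.23, 0, 0, 0, 1],
  [-0.03, 0, 0.23, 0, 0, 0, 1],
  [0, 0, 0, 0, 0, 0, 1],
  [0, 0, 0, 0, 0, 0, 0.2],
  [0, 0, 0, 0, 0, 0, 0],
])

```text
time: 7.8
eef_pos: [0.5319, -0.1849, 0.0165]
ee_rot: [[0.298, 0.921, 0.249], [0.703, -0.389, 0.596], [0.646, -0.003, -0.763]]
force: [0.2, 1.2, -0.3]
finger_gap: 0.691
finger_force: 0.0
```

Emit:
play_rows([
  [0, 0, 0, 0, 0, 0, -0.3],
  [0, 0, 0, 0, 0, 0, -0.6],
  [0, 0, 0, 0, 0, 0, -1],
  [0, 0, 0, 0, 0, 0, -1],
  [0, 0, 0, 0, 0, 0, -1],
])

```text
time: 8.3
eef_pos: [0.5319, -0.1851, 0.0169]
ee_rot: [[0.298, 0.921, 0.25], [0.703, -0.389, 0.596], [0.646, -0.002, -0.763]]
force: [-1.3, -1.0, 2.3]
finger_gap: 0.339
finger_force: 33.3
```

The tab is gripped (gap 0.339, about 29 mm). Next I'll slide it to the line of the foot.

Run:
```python
from plan import *
plan([.5433,-.0476,.0172],rot(40.2),5,-1)
```

```text
[0.401, -0.172, 0.338, 0.002, -0.0001, -0.0026, -1] 
[0.402, -0.166, 0.339, 0.0021, -0.0, -0.0026, -1] 
[0.404, -0.161, 0.34, 0.002, -0.0001, -0.0026, -1] 
[0.405, -0.156, 0.341, 0.0021, -0.0, -0.0026, -1] 
[0.407, -0.15, 0.342, 0.002, -0.0001, -0.0026, -1]
```

Emit:
play_rows([
  [0.4, -0.17, 0.338, 0.002, 0, -0.0026, -1],
  [0.4, -0.17, 0.338, 0.002, 0, -0.0026, -1],
  [0.404, -0.16, 0.34, 0.002, 0, -0.0026, -1],
  [0.405, -0.16, 0.341, 0.002, 0, -0.0026, -1],
  [0.407, -0.15, 0.342, 0.002, 0, -0.0026, -1],
])

```text
time: 8.8
eef_pos: [0.5431, -0.0466, 0.0169]
ee_rot: [[0.26, 0.94, 0.22], [0.718, -0.341, 0.607], [0.646, 0.0, -0.764]]
force: [0.7, -0.2, 0.0]
finger_gap: 0.34
finger_force: 32.9
```

Emit:
play_rows([
  [0, 0, 0, 0, 0, 0, -1],
  [0, 0, 0, 0, 0, 0, -1],
])

```text
time: 9.0
eef_pos: [0.5428, -0.0463, 0.0169]
ee_rot: [[0.259, 0.941, 0.219], [0.718, -0.339, 0.608], [0.646, -0.0, -0.763]]
force: [0.4, -0.3, 0.6]
finger_gap: 0.335
finger_force: 32.9
```

```bash
cat > bub.py <<'E'
from h import *
from workcell import ctrl
def bubble(s,dbg=False):
    # vial: yellow-green; sample along its axis in the picture, black bands and pale bubble
    im=s['img'];h=cv2.cvtColor(im,cv2.COLOR_RGB2HSV)
    return h
E
python3 - <<'E'
from h import *
from plan import *
st=ctrl.sense();s=ctrl.snapshot('wrist');t=ctrl.snapshot('top');pickle.dump((st,s,t),open('w6.pkl','wb'))
print(st['eef_pos'],st['ee_rot'],st['force'])
c=cam(s,wristT(s,st));h=cv2.cvtColor(s['img'],cv2.COLOR_RGB2HSV);m=cv2.inRange(h,(8,40,90),(28,255,255))
cs=max(cv2.findContours(m,0,1)[0],key=cv2.contourArea);ap=cv2.approxPolyDP(cs,3,True)[:,0]
for p in ap:
    if p[1]<200:print(p,onz(c,*p,.003).round(4))
g=cv2.cvtColor(s['img'],cv2.COLOR_RGB2GRAY);f=proj(c,[.591,.084,.007]);print('foot px',f)
# top-view vial profile
ht=cv2.cvtColor(t['img'],cv2.COLOR_RGB2HSV);mv=cv2.inRange(ht,(22,90,60),(45,255,255));mv[:120]=0;mv[170:]=0;mv[:,:140]=0;mv[:,200:]=0
pts=np.argwhere(mv)[:,::-1];print(len(pts),pts.mean(0),cv2.fitLine(pts.astype(np.float32),2,0,.01,.01).ravel())
print(t['img'][140:158,150:194,1])
E
```

```text
[ 0.54283576 -0.04627625  0.01686474] [[ 2.58824129e-01  9.40786608e-01  2.18930646e-01]
 [ 7.17718649e-01 -3.38999217e-01  6.08242938e-01]
 [ 6.46444129e-01 -2.97341160e-04 -7.62961270e-01]] [ 0.40112621 -0.32003231  0.58311941]
[225 115] [0.5535 0.0462 0.003 ]
[284 118] [0.5929 0.0292 0.003 ]
foot px [255.80676113  60.35482474]
118 [172.18644068 147.6440678 ] [  0.9465201    0.32264486 172.18645    147.64407   ]
[[239 239 233 217 200 189 155 120 134 162 172 182 193 197 203 208 199 202
  224 227 227 235 238 239 238 239 239 238 239 239 238 238 239 238 239 238
  239 239 239 239 238 238 239 239]
 [239 238 228 206 199 194 176 157 146 138 140 165 178 173 180 193 191 180
  184 189 200 223 225 224 233 239 239 238 239 239 239 238 239 238 239 239
  238 239 238 238 239 239 239 239]
 [239 238 224 200 193 191 190 184 176 167 183 214 213 192 185 177 150 108
  109 167 202 208 195 193 220 234 232 233 239 238 238 239 238 238 239 239
  239 238 239 239 238 239 239 238]
 [239 233 217 199 180 175 191 193 192 190 221 240 243 242 235 185 103  56
   70 135 178 193 197 201 208 216 215 221 232 232 234 239 2
[... 1912 characters left out ...]
9 240 239 239 239 239 239 240 239 239 239
  239 237 231 228 225 218 211 210 206 205 203 195 178 172 168 161 177 199
  200 162 129 161 219 240 240 239]
 [239 239 239 239 240 239 239 239 239 239 239 239 239 239 239 239 240 239
  239 239 239 239 237 232 228 225 218 211 208 205 205 203 195 177 187 201
  194 150 141 188 228 240 239 239]
 [239 239 239 239 240 239 239 239 239 239 239 239 239 239 239 240 239 240
  239 240 239 240 239 239 239 237 231 220 216 217 211 208 205 204 201 199
  177 131 138 201 234 240 239 239]
 [239 239 239 239 239 239 239 240 239 239 239 240 239 239 239 240 240 239
  239 240 239 239 240 239 240 240 238 231 229 231 221 216 217 210 197 183
  151 129 161 219 240 240 239 240]]
```

Emit:
play_rows([
  [0.23, 0, 0.194, 0, 0, 0, -1],
  [0.23, 0, 0.194, 0, 0, 0, -1],
  [0.23, 0, 0.194, 0, 0, 0, -1],
  [0.23, 0, 0.194, 0, 0, 0, -1],
  [0, 0, 0, 0, 0, 0, -1],
])

```text
time: 9.6
eef_pos: [0.5635, 0.0131, 0.017]
ee_rot: [[0.257, 0.942, 0.217], [0.718, -0.336, 0.61], [0.647, -0.001, -0.762]]
force: [1.0, 0.6, -0.7]
finger_gap: 0.34
finger_force: 32.8
```

```bash
cat > bub.py <<'E'
from h import *
from scipy.ndimage import map_coordinates
from workcell import ctrl
def bubble(s):
    im=s['img'].astype(float);d=np.array([.9455,.3256]);n=np.array([-d[1],d[0]]);c0=np.array([170.3,147.])
    t=np.arange(-16,17,.1);w=np.arange(-1.2,1.3,.3)
    P=c0[:,None,None]+d[:,None,None]*t[None,:,None]+n[:,None,None]*w[None,None,:]
    ch=[map_coordinates(im[:,:,i],[P[1],P[0]],order=3).mean(1) for i in range(3)]
    V=ch[1];B=ch[2]
    def mn(lo,hi):
        k=(t>=lo)&(t<=hi);i=np.argmin(np.where(k,V,1e9));j=slice(max(i-15,0),i+16);wt=np.clip(V[i]+60-V[j],0,None);return (t[j]*wt).sum()/wt.sum()
    b1,b2=mn(-7,-1.5),mn(1.5,7);mm=23/(b2-b1)
    wt=np.clip(B-130,0,None);wt[abs(t)>13]=0;bb=(t*wt).sum()/wt.sum()
    return b1,b2,mm,bb,-(bb-(b1+b2)/2)*-mm,np.round(B[::10]).astype(int),np.round(V[::10]).astype(int)
if __name__=='__main__':
    d=pickle.load(open('s0.pkl','rb'))['top'];print(bubble(d))
    st=ctrl.sense();s=ctrl.snapshot('top');print(np.round(st['eef_pos'],4),np.round(st['ee_rot'],3).tolist(),np.round(st['force'],1));print(bubble(s))
E
python3 bub.py
```

```text
(np.float64(-4.48157393455785), np.float64(3.896749148249465), np.float64(2.745179407941072), np.float64(-8.482250067624033), np.float64(-22.4825737383346), array([154,  95,  82,  82,  92, 175, 237, 245, 245, 240, 179,  77,  54,
        79,  86,  84,  84,  84,  84,  71,  60,  74,  84,  85,  84,  84,
        85,  84,  84,  84,  84, 129, 191]), array([187, 184, 183, 183, 185, 216, 240, 243, 244, 240, 198, 112, 114,
       172, 186, 183, 183, 184, 182, 149, 119, 159, 184, 184, 183, 183,
       184, 184, 184, 184, 184, 189, 199]))
[0.5635 0.0131 0.017 ] [[0.257, 0.942, 0.217], [0.718, -0.336, 0.61], [0.647, -0.001, -0.762]] [ 1.   0.6 -0.7]
(np.float64(-4.479368860688039), np.float64(3.893094338511555), np.float64(2.7471007578986786), np.float64(-8.48196364219734), np.float64(-22.495531157845495), array([153,  96,  83,  81,  92, 175, 237, 245, 245, 240, 179,  78,  55,
        80,  86,  83,  84,  85,  83,  70,  60,  75,  85,  85,  84,  84,
        85,  85,  84,  84,  84, 129, 191]), array([186, 184, 185, 182, 185, 217, 240, 243, 244, 239, 198, 113, 114,
       172, 186, 183, 183, 184, 182, 148, 119, 159, 184, 184, 183, 183,
       184, 184, 184, 184, 183, 189, 199]))
```

Emit:
play_rows([
  [0.092, 0, 0.078, 0, 0, 0, -1],
  [0.092, 0, 0.078, 0, 0, 0, -1],
  [0.092, 0, 0.078, 0, 0, 0, -1],
  [0.092, 0, 0.078, 0, 0, 0, -1],
  [0, 0, 0, 0, 0, 0, -1],
])

```text
time: 10.15
eef_pos: [0.5718, 0.0237, 0.0166]
ee_rot: [[0.266, 0.937, 0.226], [0.721, -0.349, 0.598], [0.64, 0.004, -0.769]]
force: [-7.8, -15.8, 7.8]
finger_gap: 0.341
finger_force: 34.9
```

```bash
sed -i 's/print(bubble(d))/pass/;s/print(bubble(s))/print(np.round(bubble(s)[:5],3))/' bub.py; python3 bub.py
```

```text
[0.5718 0.0237 0.0166] [[0.266, 0.937, 0.226], [0.721, -0.349, 0.598], [0.64, 0.004, -0.769]] [ -7.8 -15.8   7.8]
[ -4.799   3.082   2.919  -7.942 -20.673]
```

Emit:
play_rows([
  [0.092, 0, 0.078, 0, 0, 0, -1],
  [0.092, 0, 0.078, 0, 0, 0, -1],
  [0.092, 0, 0.078, 0, 0, 0, -1],
  [0, 0, 0, 0, 0, 0, -1],
])

```text
time: 10.6
eef_pos: [0.5794, 0.0404, 0.0166]
ee_rot: [[0.266, 0.936, 0.228], [0.721, -0.351, 0.597], [0.64, 0.005, -0.769]]
force: [-3.9, -16.1, 5.3]
finger_gap: 0.34
finger_force: 34.5
```

```bash
python3 bub.py;python3 - <<'E'
from h import *
from workcell import ctrl
s=ctrl.snapshot('top');cv2.imwrite('pics/t2.png',cv2.resize(s['img'][115:185,130:240,::-1],(790,503),interpolation=cv2.INTER_CUBIC))
E
```

```text
[0.5794 0.0404 0.0166] [[0.266, 0.936, 0.228], [0.721, -0.351, 0.597], [0.64, 0.005, -0.769]] [ -3.9 -16.1   5.3]
[-7.505  1.401  2.583 -4.274 -3.154]
```

View pics/t2.png

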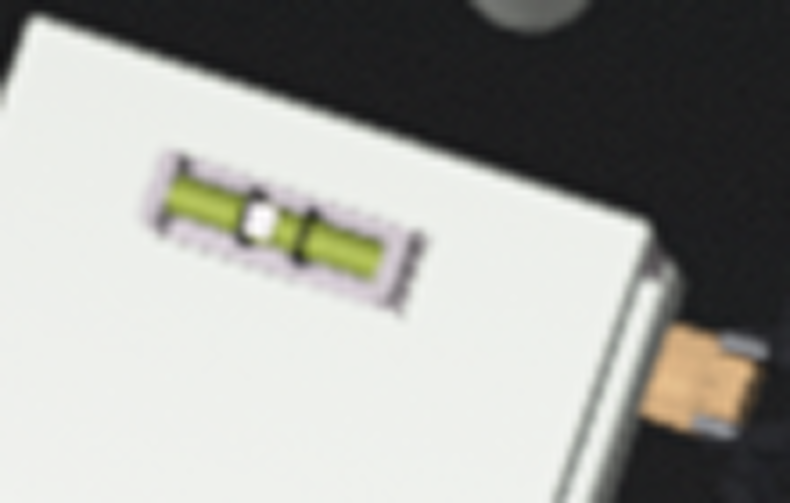

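The bubble is at crop x ≈ 261, right beside the left band (252). The right band is at 308, so the bubble still reads several mm negative. The lid shifted in the picture as it tilted, so I'll make the band finder use the fixed band spacing.

```bash
python3 - <<'E'
s=open('bub.py').read()
i=s.index('    def mn');j=s.index('    wt=np.clip(B-130')
s=s[:i]+'''    h=4.19;ts=np.arange(-5,5,.02);V2=np.minimum(V,185)
    f=lambda x:np.interp(x[:,None]+np.arange(-.6,.61,.1),t,V2).mean(1)
    tm=ts[np.argmin(f(ts-h)+f(ts+h))];b1,b2=tm-h,tm+h;mm=23/(2*h)
'''+s[j:]
s=s.replace("t=np.arange(-16,17,.1)","t=np.arange(-18,17,.1)").replace('abs(t)>13','abs(t-tm)>13.5')
s=s.replace("pass",'print(np.round(bubble(d)[:5],2))')
open('bub.py','w').write(s)
E
python3 bub.py
```

```text
[ -4.49   3.89   2.74  -8.48 -22.46]
[0.5794 0.0404 0.0166] [[0.266, 0.936, 0.228], [0.721, -0.351, 0.598], [0.64, 0.005, -0.769]] [ -3.4 -14.2   5.3]
[-7.31   1.07   2.745 -4.805 -4.626]
```

Run:
```python
from bub import *
s=ctrl.snapshot('top');r=bubble(s);t=np.arange(-18,17,1.)
for a,b,c in zip(t,r[5],r[6]):print(a,b,c,end=' | ')
```

```text
-18.0 129 179 | -17.0 85 182 | -16.0 84 184 | -15.0 85 185 | -14.0 85 185 | -13.0 85 185 | -12.0 85 185 | -11.0 86 186 | -10.0 85 186 | -9.0 80 179 | -8.0 71 138 | -7.0 140 149 | -6.0 228 225 | -5.0 247 246 | -4.0 241 240 | -3.0 182 210 | -2.0 97 180 | -1.0 83 186 | 0.0 78 168 | 1.0 58 115 | 2.0 59 124 | 3.0 81 176 | 4.0 87 188 | 5.0 85 185 | 6.0 85 184 | 7.0 86 185 | 8.0 85 185 | 9.0 84 184 | 10.0 85 185 | 11.0 83 185 | 12.0 102 185 | 13.0 167 194 | 14.0 206 201 | 15.0 194 188 | 16.0 141 137 |
```

The right band sits at t = 1.47, and the bubble's right edge shows the bubble at about −7.6 mm, partly hidden by the left band. I'll push 12 mm more.

Emit:
play_rows([
  [0.062, 0, 0.051, 0, 0, 0, -1],
  [0.062, 0, 0.051, 0, 0, 0, -1],
  [0.062, 0, 0.051, 0, 0, 0, -1],
  [0, 0, 0, 0, 0, 0, -1],
  [0, 0, 0, 0, 0, 0, -1],
])

```text
time: 11.3
eef_pos: [0.5834, 0.0517, 0.0166]
ee_rot: [[0.267, 0.936, 0.228], [0.721, -0.351, 0.598], [0.64, 0.005, -0.769]]
force: [-3.6, -14.3, 5.3]
finger_gap: 0.34
finger_force: 34.5
```

```bash
python3 bub.py
python3 - <<'E'
from bub import *
s=ctrl.snapshot('top');r=bubble(s);t=np.arange(-18,17,1.)
for a,b,c in zip(t,r[5],r[6]):
    if -11<a<7:print(a,b,c,end=' | ')
E
```

```text
[ -4.49   3.89   2.74  -8.48 -22.46]
[0.5834 0.0517 0.0166] [[0.267, 0.936, 0.228], [0.721, -0.351, 0.598], [0.64, 0.005, -0.769]] [ -3.6 -14.3   5.3]
[-8.11   0.27   2.745 -4.085 -0.454]
-10.0 84 182 | -9.0 67 139 | -8.0 52 99 | -7.0 126 166 | -6.0 224 234 | -5.0 246 245 | -4.0 243 242 | -3.0 243 242 | -2.0 211 226 | -1.0 116 169 | 0.0 55 111 | 1.0 66 141 | 2.0 86 186 | 3.0 87 188 | 4.0 87 187 | 5.0 86 187 | 6.0 85 186 |
```

Bubble at about −0.4 mm. Releasing now.

Emit:
play_rows([
  [0, 0, 0, 0, 0, 0, -0.2],
  [0, 0, 0, 0, 0, 0, 0],
  [0, 0, 0, 0, 0, 0, 0.2],
  [0, 0, 0, 0, 0, 0, 0.2],
])

```text
time: 11.8
eef_pos: [0.5817, 0.0613, 0.017]
ee_rot: [[0.259, 0.941, 0.219], [0.717, -0.339, 0.608], [0.647, -0.001, -0.763]]
force: [0.0, 0.3, 0.2]
finger_gap: 0.601
finger_force: 0.0
```

```bash
python3 bub.py
python3 - <<'E'
from bub import *
s=ctrl.snapshot('top');r=bubble(s);t=np.arange(-18,17,1.)
for a,b,c in zip(t,r[5],r[6]):
    if -11<a<7:print(a,b,c,end=' | ')
E
```

```text
[ -4.49   3.89   2.74  -8.48 -22.46]
[0.5817 0.0613 0.017 ] [[0.259, 0.941, 0.219], [0.717, -0.339, 0.608], [0.647, -0.001, -0.763]] [0.  0.3 0.2]
[-8.17   0.21   2.745 -4.089 -0.299]
-10.0 84 182 | -9.0 67 140 | -8.0 52 99 | -7.0 125 166 | -6.0 225 234 | -5.0 246 244 | -4.0 243 243 | -3.0 243 242 | -2.0 211 226 | -1.0 116 169 | 0.0 55 111 | 1.0 66 140 | 2.0 87 186 | 3.0 87 188 | 4.0 87 187 | 5.0 86 187 | 6.0 85 186 |
```

Emit:
play_rows([
  [0, 0, 0, 0, 0, 0, 0.6],
  [0, 0, -0.2, 0, 0, 0, 0.6],
  [0, 0, -0.6, 0, 0, 0, 0.6],
  [0, 0, -0.9, 0, 0, 0, 0.6],
  [0, 0, -0.9, 0, 0, 0, 0.6],
])

```text
time: 12.4
eef_pos: [0.5523, -0.0196, 0.1175]
ee_rot: [[0.261, 0.94, 0.219], [0.718, -0.34, 0.608], [0.646, -0.001, -0.763]]
force: [1.1, 1.0, 0.9]
finger_gap: 0.8
finger_force: 0.0
```

Emit:
play_rows([
  [0, 0, -0.8, 0, 0, 0, 0.6],
  [0, 0, 0, 0, 0, 0, 0.6],
  [0, 0, 0, 0, 0, 0, 0.6],
  [0, 0, 0, 0, 0, 0, 0.6],
])

```text
time: 12.8
eef_pos: [0.5439, -0.0416, 0.146]
ee_rot: [[0.26, 0.941, 0.218], [0.717, -0.339, 0.609], [0.646, -0.002, -0.763]]
force: [0.1, 0.2, -0.4]
finger_gap: 0.802
finger_force: 0.0
```

```bash
python3 bub.py
python3 - <<'E'
from bub import *
s=ctrl.snapshot('top');r=bubble(s);t=np.arange(-18,17,1.)
for a,b,c in zip(t,r[5],r[6]):
    if -11<a<7:print(a,b,c,end=' | ')
st=ctrl.sense();w=ctrl.snapshot('wrist');c=cam(w,wristT(w,st))
h=cv2.cvtColor(w['img'],cv2.COLOR_RGB2HSV);m=cv2.inRange(h,(8,40,90),(28,255,255))
cs=max(cv2.findContours(m,0,1)[0],key=cv2.contourArea);ap=cv2.approxPolyDP(cs,3,True)[:,0]
print()
for p in ap:print(p,onz(c,*p,0).round(4))
E
```

```text
[ -4.49   3.89   2.74  -8.48 -22.46]
[ 0.5439 -0.0416  0.146 ] [[0.26, 0.941, 0.218], [0.717, -0.339, 0.609], [0.646, -0.002, -0.763]] [ 0.1  0.2 -0.4]
[-8.17   0.21   2.745 -4.091 -0.304]
-10.0 84 182 | -9.0 66 139 | -8.0 52 99 | -7.0 126 166 | -6.0 224 234 | -5.0 246 244 | -4.0 243 242 | -3.0 243 242 | -2.0 210 225 | -1.0 116 168 | 0.0 55 110 | 1.0 66 140 | 2.0 86 186 | 3.0 87 187 | 4.0 86 187 | 5.0 85 186 | 6.0 85 185 | 
[241 152] [0.5743 0.0911 0.    ]
[241 200] [0.555  0.0342 0.    ]
[279 200] [0.5941 0.0201 0.    ]
[280 153] [0.6167 0.0744 0.    ]
```

```bash
python3 -c "
from workcell import ctrl
print(ctrl.sign_off())"
```

```text
the job is handed in; nothing more can be done
None
```

The wedge is under the low foot, flat on the bench and released, and the last top-view reading before hand-in put the bubble about 0.3 mm short of centre. The run took about 13 s of the 40 s. My first grip briefly tipped the wedge and pressed on it with about 30 N, but it settled flat again before the push.

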